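# Make up a padlock set in a row on the locksmith's shelf

## Task

Make up the customer's padlock set on the low shelf: beside the small padlock already standing there, towards the free middle of the board, stand the medium padlock, then the large one, then the slim spray can, which you pull out of its upright holder. They must end upright in one straight row along the middle of the board in that order, the padlocks' broad faces parallel to the shelf's front edge, with no more than a finger's width (about 2 cm) between neighbours. Set them down without dropping them, and do not shift the small padlock or the tin at the other end of the shelf.

Things in the scene. Friction and masses are not known exactly. Their poses are not given: they have to be found in the camera images.
- shelf: low plywood shelf fixed to the bench: board 400 long (own y) x 130 deep (own x), its top face 60 above the bench, with a 10 high, 10 wide strip along its rear (+x) edge. Origin: at bench level under the centre of the board; own x points to the rear edge, away from the robot; z up. Row line: own x = 0.
- padlock_small: brass padlock on its base, steel shackle on top: body 44 wide (own y) x 24 thick (own x) x 36 tall; shackle of 9 mm bar rises 26 above it (62 overall), legs 20 apart centre to centre. Origin: centre of the underside; z up; broad faces look along own -x and +x (alike). Stands near either end of the shelf, on its row line, square to it; must stay there.
- padlock_medium: brass padlock on its base, steel shackle on top: body 58 wide (own y) x 27 thick (own x) x 50 tall; shackle of 9 mm bar rises 30 above it (80 overall), legs 34 apart centre to centre. Origin: centre of the underside; z up; broad faces look along own -x and +x (alike). 0.25 to 0.5 kg. Starts on the bench in front of the shelf.
- padlock_large: brass padlock on its base, steel shackle on top: body 80 wide (own y) x 32 thick (own x) x 64 tall; shackle of 9 mm bar rises 36 above it (100 overall), legs 56 apart centre to centre. Origin: centre of the underside; z up; broad faces look along own -x and +x (alike). 0.45 to 0.9 kg. Starts on the bench in front of the shelf.
- can: slim aluminium spray can with a white cap, 35 in diameter (33 at the cap, the top 32), 150 tall, about 0.14 kg. Origin: centre of the underside; z up along the can. Starts upright in the holder, its underside 6 above the bench.
- holder: grey upright round cup fixed to the bench, 52 outside and 44 inside diameter, rim 75 above the bench, inner floor 6 above the bench, on a round foot of 84 diameter and 6 thick. Origin: centre of the underside; z up.
- tin: flat round metal tin, 51 in diameter, 44 tall, standing on the shelf near the other end from the small padlock; stays where it is. Origin: centre of the underside; z up.
Mind the look-alikes: they are no part of the job. Of the things that look like the tin, the largest one is meant.

How it is judged (in metres and radians):
At the end, for the whole second after the job is handed in: Small padlock, medium, large, can side by side on the board in this order: upright within 0.1 rad, centres within 15 mm of the board's centre line, padlocks square to it within 0.2 rad, gaps at most 25 mm, all at rest; small padlock and tin upright and moved less than 15 mm (x of padlock_medium in the frame of shelf between -0.015 and 0.015 m and z of padlock_medium in the frame of shelf between 0.056 and 0.065 m and angle between each of padlock_medium, padlock_large, can, padlock_small, tin's own z axis and vertical below 0.1 rad and horizontal distance between padlock_medium and padlock_small below 0.076 m and linear speed of each of padlock_medium, padlock_large, can below 0.03 m/s and angular speed of each of padlock_medium, padlock_large, can below 0.5 rad/s and angle between the x axis of each of padlock_medium, padlock_large and the x axis of shelf, either way round below 0.2 rad and x of padlock_large in the frame of shelf between -0.015 and 0.015 m and z of padlock_large in the frame of shelf between 0.056 and 0.065 m and horizontal distance between padlock_large and padlock_medium below 0.094 m and x of can in the frame of shelf between -0.015 and 0.015 m and z of can in the frame of shelf between 0.056 and 0.065 m and horizontal distance between can and padlock_large below 0.0825 m and distance of each of padlock_small, tin from where it was at the start of the episode below 0.015 m); the robot touches nothing.
It fails at once if the medium padlock is dropped or thrown (moves faster than 0.5 m/s while the fingers do not hold it) (linear speed of padlock_medium above 0.5 m/s and contact force between the fingers and padlock_medium below 0.1 N).
It fails at once if the large padlock is dropped or thrown (moves faster than 0.5 m/s while the fingers do not hold it) (linear speed of padlock_large above 0.5 m/s and contact force between the fingers and padlock_large below 0.1 N).
It fails at once if the spray can is dropped or thrown (moves faster than 0.5 m/s while the fingers do not hold it) (linear speed of can above 0.5 m/s and contact force between the fingers and can below 0.1 N).
It fails at once if the small padlock already on the shelf is shifted by more than 15 mm or tipped (distance of padlock_small from where it was at the start of the episode above 0.015 m or angle between padlock_small's own z axis and vertical above 0.3 rad).
It fails at once if the tin already on the shelf is shifted by more than 15 mm or tipped (distance of tin from where it was at the start of the episode above 0.015 m or angle between tin's own z axis and vertical above 0.3 rad).
It also fails if it takes over 72 s, if anything falls off the work surface, if the arm or the gripper's body presses on something with over 40 N, if the wrist force passes 120 N, or if a joint passes its speed limit or range.

## Robot

A 6-joint arm with a two-finger parallel gripper is mounted at the origin on the work surface. World frame = base frame: x ahead of the robot, y to its left, z up, the work surface at z = 0. Lengths are in m, angles in degrees, forces in N, time in s.
With the tool pointing down it reaches from about 0.35 to 0.975 m from the base axis. Payload 7.1 kg.
Tool frame: the origin (TCP) lies between the finger pads; the fingertips stand 19 mm ahead of it and the grasp point (between the pads) is the TCP; x points along the fingers, z is the direction in which the jaws open and shut, and the axes are right-handed (so a half turn about x gives the same grasp; the last joint's range is limited). The gripper opens to 88 mm and grips with 3 to 60 N. Pads are 20 mm wide; open, the fingers measure 115 mm over their backs; the gripper's body (75 mm by 178 mm) begins 61 mm behind the grasp point.
Start: joints at [67.265, 24.242, 93.386, -0, 62.372, -1.089], TCP at [0.231, 0.581, 0.242] pointing down, gripper open.
Joint ranges: [-172.04, 172.04], [-51.8, 120.97], [4.93, 147.93], [-75.15, 255.16], [6.16, 154.13], [-145.62, 145.62]. Speed limits (degrees/s): [136.94, 136.94, 172.46, 180, 180, 180].

## Interface

Orientations are given as [roll, pitch, yaw] about the fixed x, y, z axes, in that order (R = Rz(yaw) Ry(pitch) Rx(roll)).
In Python, from cell import arm gives the robot as it stands. The module is installed in compiled form; this text tells all that it offers.
- The arm moves only by the tool step_arm, never from a script. Its argument "series" is a list of rows, each a list of 7 numbers: the gripper command: -1 is shut, 1 is fully open, values between are in proportion, then the shift along the tool's x, y, z in m, then the turn, a rotation vector about the tool's x, y, z in degrees. A call has 1 to 12 rows; each row is the pose to reach, as a shift and turn from the pose commanded when the call began, along the tool's axes at that moment; what a row does not reach only later rows make up. A row lasts 1/8 s, in which the tool goes at most 62.5 mm and 10.7 degrees, less where a joint would pass 70% of its speed; a pose out of reach is approached as far as the arm can. A call with a gripper value outside its range is refused whole. The fingers move at their own pace and stop on an object; the grip force is fixed at half the most. Time passes only in rows, so rows that repeat a pose let the fingers close. It gives the time, the measured TCP pose, the force and the opening at its end, in the units of the state.
- arm.state(): the state, without advancing time (a new reading comes with each control period).
- arm.grab_frame(name): name is "side" or "top"; returns (picture, depth): 480x640x3 uint8, blue, green, red; 480x640 float32, m along the optical axis (not along the pixel's ray), 0 where there is no reading.
- arm.calibration(name): a dict with "fx", "fy", "cx", "cy" (pixels), "R" (3x3) and "t" (3): a world point X has camera coordinates R X + t. Camera axes: x right, y down, z forward; pixel columns grow to the right and rows downward; lengths in m; the calibration is good to about 2 mm. A picture is of the moment at which its call begins. calibration takes no time and is no camera call.
- arm.finish_job(): hands the job in, once; it reports no verdict.
The state is a dict: "time_s": time; "joint_positions": joint angles; "joint_vel": joint speeds; "joint_efforts": joint torques, N m; "position": TCP position; "tool_rot": TCP orientation; "wrist_force": force on the tool from outside, world axes, zero at the start; "moment": the same for the moment, N m; "width": finger opening in m.
Only numpy, scipy, OpenCV 4.12 (cv2) and the standard library are available. Lean on these libraries where they do the work, as an engineer would, in place of code of your own. Each camera call takes 0.05 s, during which the arm holds its last target. There are 200 camera calls.

## Working session

There is one attempt and no reset: what is moved stays moved. The work goes in short steps, Python scripts to look and compute and a tool call to move; the robot and the scene stay as the last step left them, time stands still between calls to the robot, and variables do not carry over. Pictures are saved under pics/ and viewed, on a budget of 10 in all, crops included, one or two more only if the job needs it, and the job is handed in when it is done.

Besides the shell and the picture viewer there is one more tool, called after "Request:" by a JSON object that holds its "op" and its "data", one argument or row to a line. step_arm: Moves the arm, as the interface text tells. Its arguments: {"type":"object","properties":{"series":{"type":"array"}},"required":["series"]}

```bash
mkdir -p pics
cat > h.py <<'E'
import numpy as np, cv2
from cell import arm
def grab(n,f=None):
    p,d=arm.grab_frame(n)
    np.savez(f'pics/{f or n}.npz',p=p,d=d); cv2.imwrite(f'pics/{f or n}.png',p); return p,d
def world(n,u,v,z):
    c=arm.calibration(n);R=np.array(c['R']);t=np.array(c['t'])
    r=np.stack([(u-c['cx'])/c['fx']*z,(v-c['cy'])/c['fy']*z,z+0*u],-1)
    return (r-t)@R
E
python3 - <<'E'
from h import *
s=arm.state();print(s)
a,_=grab('top','top0');b,_=grab('side','side0')
for n in('top','side'):
    c=arm.calibration(n);print(n,c)
E
```

```text
{'time_s': 0.0, 'joint_positions': array([ 6.72657655e+01,  2.42848949e+01,  9.34311309e+01,  5.43707797e-04,
        6.23725597e+01, -1.09048316e+00]), 'joint_vel': array([-0.04462781, -0.05292556,  0.00897725, -0.14273814,  0.00740825,
        0.02910238]), 'joint_efforts': array([ 1.45065192e-04, -5.44603801e+01, -2.73660725e+01,  6.42822054e-02,
        2.27578398e-02, -1.28432598e-04]), 'position': array([0.23031028, 0.5804506 , 0.24089869]), 'tool_rot': array([ 178.59820618,   89.91141318, -113.0457977 ]), 'wrist_force': array([0.63056154, 0.29599294, 0.21286512]), 'moment': array([ 0.00130423, -0.01187174,  0.00223276]), 'width': 0.0876940259064121}
top {'fx': 604.3067711664535, 'fy': 604.3067711664535, 'cx': 314.83827669145927, 'cy': 238.23335360587834, 'R': array([[ 0.02344238, -0.99971999,  0.00322552],
       [-0.9734035 , -0.02356053, -0.22788269],
       [ 0.22789488,  0.00220238, -0.97368325]]), 't': array([0.0273746 , 0.60840981, 1.08476717])}
side {'fx': 463.0390435983721, 'fy': 463.0390435983721, 'cx': 322.68017392139785, 'cy': 241.20126212765325, 'R': array([[-0.99440471, -0.1045061 , -0.01541937],
       [-0.06137103,  0.69032637, -0.72089049],
       [ 0.08598185, -0.71591059, -0.69287744]]), 't': array([0.60931447, 0.07438433, 0.88622853])}
```

View pics/top0.png

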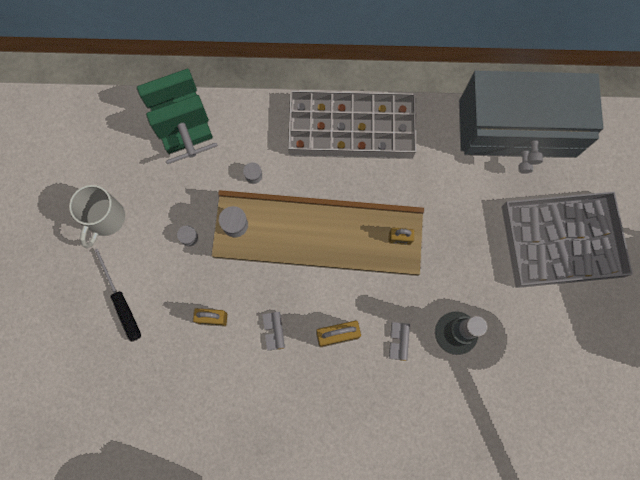

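View pics/side0.png

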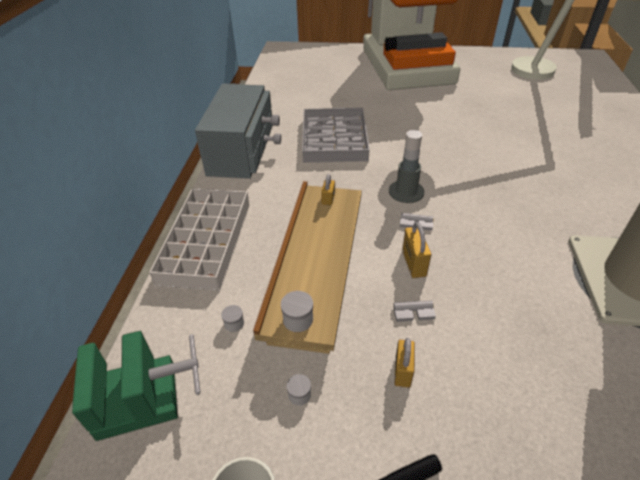

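Top view: the shelf runs from (215,225) to (422,240), with its rear strip at the top. The small padlock is at (401,235), the medium on the bench at (210,316), the large at (339,333), and the can in its holder at (475,327). There are three tin-like discs: (234,221) on the shelf, (188,236) and (253,173) on the bench. The one on the shelf is the largest, so it is the tin. The side view shows the same.

```bash
cat > m.py <<'E'
from h import *
def cloud(n,f):
    z=np.load(f'pics/{f}.npz');p,d=z['p'],z['d'];v,u=np.nonzero(d>0)
    return world(n,u,v,d[v,u]),p[v,u].astype(int),u,v
def rect(P,ok):
    (c,s,a)=cv2.minAreaRect((P[ok,:2]*1000).astype(np.float32));return np.round(c,1),np.round(s,1),round(a,1),ok.sum()
if __name__=='__main__':
    C={n:cloud(n,n+'0') for n in('top','side')}
    seeds={k:world('top',np.array(u*1.),np.array(v*1.),np.load('pics/top0.npz')['d'][v,u]) for k,(u,v) in dict(small=(401,238),med=(210,318),large=(339,335),can=(477,326),tin=(234,218),shelf=(318,235)).items()}
    for k,s in seeds.items(): print(k,s.round(4))
    for n,(P,c,u,v) in C.items():
        print(n,'shelf',rect(P,(abs(P[:,2]-.06)<.006)&(np.hypot(*(P[:,:2]-seeds['shelf'][:2]).T)<.23)&(c[:,2]-c[:,0]>25)))
        for k,r,b in(('small',.04,.06),('med',.05,0),('large',.06,0),('tin',.035,.06),('can',.05,0)):
            near=np.hypot(*(P[:,:2]-seeds[k][:2]).T)<r
            zt=P[near,2]
            print(' ',k,'ztop',np.percentile(zt,[99,99.9]).round(4))
            H=dict(small=.096,med=.05,large=.064,tin=.104,can=.156)[k]
            ok=near&(abs(P[:,2]-H)<.004)
            if k in('small','med','large'):
                ok&=c[:,2]-c[:,0]>40
            if ok.sum()>5: print('    rect',rect(P,ok),'med z',np.median(P[ok,2]).round(4))
    P=C['top'][0];
    for n in C:
        P=C[n][0];ok=(np.hypot(*(P[:,:2]-seeds['can'][:2]).T)<.09)&(P[:,2]>.068)&(P[:,2]<.08)
        print('holder rim',rect(P,ok))
E
python3 m.py
python3 - <<'E'
import cv2
p=cv2.imread('pics/top0.png')
a=p[140:360,170:500];cv2.imwrite('pics/c1.png',cv2.resize(a,None,fx=2.4,fy=2.4,interpolation=cv2.INTER_CUBIC))
E
```

```text
small [ 0.6058 -0.1191  0.0964]
med [0.4533 0.2364 0.0475]
large [ 0.4261 -0.0072  0.0638]
can [ 0.44   -0.2383  0.1585]
tin [0.6347 0.1935 0.1045]
shelf [0.6164 0.0359 0.0605]
top shelf (array([548.5,  41.4]), array([400.6, 280.1]), 86.3, np.int64(12021))
  small ztop [0.1213 0.1239]
    rect (array([ 612.8, -120.5]), array([43.4, 24.5]), 87.3, np.int64(180)) med z 0.0957
  med ztop [0.0789 0.0831]
    rect (array([457. , 239.2]), array([57.6, 26.4]), 86.5, np.int64(274)) med z 0.0501
  large ztop [0.0985 0.1014]
    rect (array([430.3,  -6. ]), array([31.6, 79.1]), 13.8, np.int64(511)) med z 0.0641
  tin ztop [0.1084 0.1098]
    rect (array([631.6, 197.3]), array([51.3, 48.9]), 2.8, np.int64(540)) med z 0.1037
  can ztop [0.1593 0.1609]
    rect (array([ 440. , -237.6]), array([33.8, 32.9]), 67.2, np.int64(309)) med z 0.1558
side shelf (array([547. ,  40.1]), array([404.7, 278.9]), 86.5, np.int64(9529))
  small ztop [0.1195 0.121 ]
    rect (array([ 613.8, -119.6]), array([45.3, 23.7]), 84.2, np.int64(107)) med z 0.0946
  med ztop [0.077  0.0797]
    rect (array([457.2, 240.7]), array([58.7, 26.5]), 88.0, np.int64(393)) med z 0.0487
  large ztop [0.0966 0.0987]
    rect (array([431.7,  -4.7]), array([31.6, 82. ]), 16.8, np.int64(356)) med z 0.0626
  tin ztop [0.1045 0.1052]
    rect (array([632.6, 197.4]), array([50.5, 51.3]), 5.5, np.int64(677)) med z 0.1026
  can ztop [0.1554 0.1563]
    rect (array([ 440.5, -238.5]), array([35.8, 31.8]), 88.2, np.int64(117)) med z 0.1544
holder rim (array([ 438.5, -233.2]), array([50.5, 43. ]), 19.3, np.int64(182))
holder rim (array([ 441.4, -232.4]), array([41.3, 49.8]), 80.8, np.int64(154))
```

View pics/c1.png

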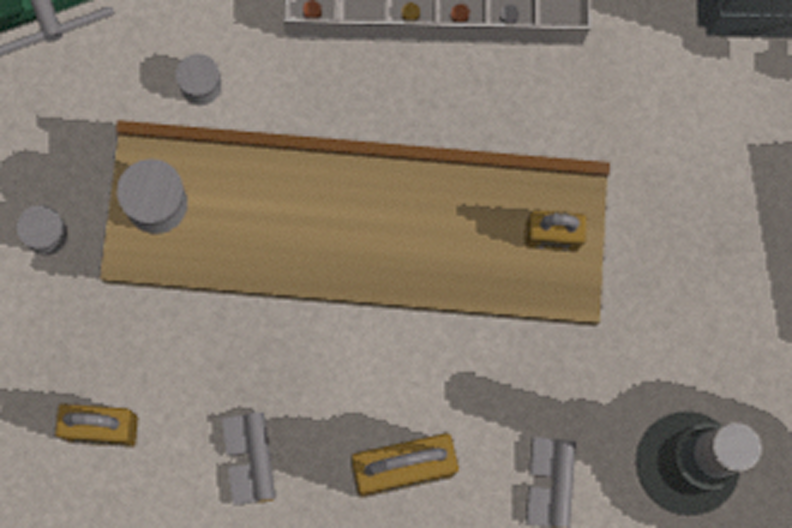

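The crop confirms it: the shelf disc, about 51 mm across, is clearly larger than the two loose ones, and the padlock widths measure 44, 58 and 80. Next I refit the shelf without the bench things and work out the moves.

```bash
cat > plan.py <<'E'
from h import *
from scipy.spatial.transform import Rotation as Ro
def plan(xyz,ang,pose=None):
    s=arm.state(); p,R=(s['position'],Ro.from_euler('xyz',s['tool_rot'],degrees=True)) if pose is None else pose
    best=None
    for a in(ang,ang+180):
        z=np.array([np.cos(np.radians(a)),np.sin(np.radians(a)),0]);x=np.array([0,0,-1.])
        T=Ro.from_matrix(np.stack([x,np.cross(z,x),z],1));w=(R.inv()*T).as_rotvec(degrees=True)
        sh=R.inv().apply(np.array(xyz)-p)
        print('ang',a,'shift',sh.round(4),'turn',w.round(2))
E
python3 - <<'E'
from m import *
from plan import *
for n in('top','side'):
    P,c,u,v=cloud(n,n+'0')
    print(n,rect(P,(abs(P[:,2]-.06)<.006)&(P[:,0]>.535)&(P[:,0]<.72)&(abs(P[:,1]-.04)<.25)&(c[:,2]-c[:,0]>25)), np.median(P[(abs(P[:,2]-.06)<.01)&(P[:,0]>.58)&(P[:,0]<.64)&(abs(P[:,1]-.05)<.1),2]))
    ok=(abs(P[:,2]-.07)<.004)&(P[:,0]>.64)&(P[:,0]<.72)&(abs(P[:,1]-.04)<.25)&(c[:,2]-c[:,0]>25); print('strip',rect(P,ok))
s=arm.state();R=Ro.from_euler('xyz',s['tool_rot'],degrees=True).as_matrix();print(R.round(3))
plan([.457,.240,.15],-3)
E
```

```text
top (array([622.4,  36.5]), array([400.6, 132. ]), 86.3, np.int64(11545)) 0.06030639178627348
strip (array([660.5,  34.7]), array([399.9,  55. ]), 86.3, np.int64(1091))
side (array([621.7,  35.5]), array([404.6, 129.7]), 86.3, np.int64(9099)) 0.05900895713151458
strip (array([670. ,  32.2]), array([403. ,  45.2]), 88.0, np.int64(911))
[[-0.001 -0.929  0.369]
 [-0.001  0.369  0.929]
 [-1.    -0.    -0.001]]
ang -3 shift [ 0.0913 -0.3363 -0.2327] turn [ 7.135e+01 -7.000e-02  5.000e-02]
ang 177 shift [ 0.0913 -0.3363 -0.2327] turn [-1.0865e+02 -6.0000e-02 -8.0000e-02]
```

Request:
{"op": "step_arm", "data": {
  "series": [
    [1, 0.091, -0.336, -0.233, 71.3, 0, 0],
    [1, 0.091, -0.336, -0.233, 71.3, 0, 0],
    [1, 0.091, -0.336, -0.233, 71.3, 0, 0],
    [1, 0.091, -0.336, -0.233, 71.3, 0, 0],
    [1, 0.091, -0.336, -0.233, 71.3, 0, 0],
    [1, 0.091, -0.336, -0.233, 71.3, 0, 0],
    [1, 0.091, -0.336, -0.233, 71.3, 0, 0],
    [1, 0.091, -0.336, -0.233, 71.3, 0, 0],
    [1, 0.091, -0.336, -0.233, 71.3, 0, 0],
    [1, 0.091, -0.336, -0.233, 71.3, 0, 0]
  ]
}}

```text
time_s: 1.35
position: [0.4564, 0.2415, 0.1509]
tool_rot: [46.9, 90.0, 44.1]
wrist_force: [0.4, -1.3, -0.8]
width: 0.0878
```

```bash
python3 -c "
from plan import *
plan([.457,.240,.033],-3); print(arm.state()['joint_positions'].round(1))"
```

```text
ang -3 shift [ 0.1179 -0.0015  0.0006] turn [ 0.19  0.02 -0.02]
ang 177 shift [ 0.1179 -0.0015  0.0006] turn [-1.7981e+02  3.0000e-02  2.0000e-02]
[ 26.6  22.8 110.8   0.   46.5  29.4]
```

Request:
{"op": "step_arm", "data": {
  "series": [
    [1, 0.04, 0, 0, 0, 0, 0],
    [1, 0.08, -0.001, 0, 0, 0, 0],
    [1, 0.105, -0.001, 0, 0, 0, 0],
    [1, 0.118, -0.001, 0, 0, 0, 0],
    [1, 0.118, -0.001, 0, 0, 0, 0],
    [-1, 0.118, -0.001, 0, 0, 0, 0],
    [-1, 0.118, -0.001, 0, 0, 0, 0],
    [-1, 0.118, -0.001, 0, 0, 0, 0],
    [-1, 0.118, -0.001, 0, 0, 0, 0],
    [-1, 0.118, -0.001, 0, 0, 0, 0],
    [-1, 0.118, -0.001, 0, 0, 0, 0]
  ]
}}

```text
time_s: 2.72
position: [0.4568, 0.2394, 0.0327]
tool_rot: [-70.0, 90.0, -72.9]
wrist_force: [0.4, -0.7, -0.0]
width: 0.0314
```

```bash
python3 -c "
from plan import *
plan([.457,.240,.20],-3.7);plan([.6159,-.0596,.20],-3.7)"
```

```text
ang -3.7 shift [-1.673e-01  6.000e-04  1.000e-04] turn [0.75 0.   0.  ]
ang 176.3 shift [-1.673e-01  6.000e-04  1.000e-04] turn [-179.25   -0.      0.  ]
ang -3.7 shift [-0.1673 -0.2904  0.1742] turn [0.75 0.   0.  ]
ang 176.3 shift [-0.1673 -0.2904  0.1742] turn [-179.25   -0.      0.  ]
```

Request:
{"op": "step_arm", "data": {
  "series": [
    [-1, 0, 0, 0, 0, 0, 0],
    [-1, 0, 0, 0, 0, 0, 0],
    [-1, 0, 0, 0, 0, 0, 0],
    [-1, -0.02, 0, 0, 0, 0, 0],
    [-1, -0.05, 0, 0, 0, 0, 0],
    [-1, -0.09, 0, 0, 0, 0, 0],
    [-1, -0.13, 0, 0, 0, 0, 0],
    [-1, -0.16, 0, 0, 0, 0, 0],
    [-1, -0.167, 0, 0, 0, 0, 0]
  ]
}}

```text
time_s: 3.85
position: [0.4573, 0.2397, 0.2009]
tool_rot: [30.1, 89.9, 27.2]
wrist_force: [-0.2, -0.4, -3.6]
width: 0.0268
```

```bash
python3 -c "
from plan import *
plan([.6159,-.0596,.20],-3.7)"
```

```text
ang -3.7 shift [ 0.001  -0.2907  0.1738] turn [ 0.75  0.12 -0.07]
ang 176.3 shift [ 0.001  -0.2907  0.1738] turn [-1.7925e+02  1.1000e-01  1.9000e-01]
```

Held, at a width of 26.8 mm. Carry it over the row.

Request:
{"op": "step_arm", "data": {
  "series": [
    [-1, 0, -0.02, 0.012, 0, 0, 0],
    [-1, 0, -0.055, 0.033, 0, 0, 0],
    [-1, 0, -0.1, 0.06, 0.3, 0, 0],
    [-1, 0, -0.145, 0.087, 0.7, 0, 0],
    [-1, 0, -0.19, 0.114, 0.7, 0, 0],
    [-1, 0, -0.235, 0.14, 0.7, 0, 0],
    [-1, 0, -0.27, 0.161, 0.7, 0, 0],
    [-1, 0, -0.291, 0.174, 0.7, 0, 0],
    [-1, 0, -0.291, 0.174, 0.7, 0, 0],
    [-1, 0, -0.291, 0.174, 0.7, 0, 0]
  ]
}}

```text
time_s: 5.1
position: [0.6146, -0.0592, 0.1988]
tool_rot: [166.9, 89.9, 163.2]
wrist_force: [0.3, 0.8, -4.0]
width: 0.027
```

Run:
```python
from m import *
from plan import *
plan([.6159,-.0596,.0935],-3.7)
for n in('top','side'):
    grab(n,n+'1');P,c,u,v=cloud(n,n+'1')
    # medium body: brass visible parts
    ok=(c[:,2]-c[:,0]>40)&(np.hypot(P[:,0]-.616,P[:,1]+.06)<.05)&(P[:,2]>.15)
    Q=P[ok];print(n,ok.sum(),Q.min(0).round(4) if ok.sum() else '',Q.max(0).round(4) if ok.sum() else '')
```

```text
ang -3.7 shift [ 0.1053 -0.0004  0.0016] turn [ 0.08 -0.13 -0.03]
ang 176.3 shift [ 0.1053 -0.0004  0.0016] turn [-1.7992e+02  5.0000e-02 -2.0000e-01]
top 0  
side 1147 [ 0.5737 -0.0865  0.1654] [ 0.6542 -0.022   0.3505]
```

Request:
{"op": "step_arm", "data": {
  "series": [
    [-1, 0.02, 0, 0.001, 0, 0, 0],
    [-1, 0.05, 0, 0.001, 0, 0, 0],
    [-1, 0.075, 0, 0.0015, 0, 0, 0],
    [-1, 0.09, 0, 0.0015, 0, 0, 0],
    [-1, 0.098, 0, 0.0015, 0, 0, 0],
    [-1, 0.102, 0, 0.0015, 0, 0, 0],
    [-1, 0.104, 0, 0.0015, 0, 0, 0],
    [-1, 0.105, 0, 0.0015, 0, 0, 0],
    [-1, 0.105, 0, 0.0015, 0, 0, 0]
  ]
}}

```text
time_s: 6.32
position: [0.6174, -0.0603, 0.0951]
tool_rot: [-1.7, 90.0, -5.4]
wrist_force: [0.7, -0.1, -5.9]
width: 0.0269
```

Request:
{"op": "step_arm", "data": {
  "series": [
    [-1, 0.001, 0, 0, 0, 0, 0],
    [-1, 0.001, 0, 0, 0, 0, 0]
  ]
}}

```text
time_s: 6.58
position: [0.6171, -0.0602, 0.0937]
tool_rot: [-21.8, 90.0, -25.4]
wrist_force: [0.1, 1.1, -3.7]
width: 0.0267
```

```bash
python3 -c "
from h import *
s=arm.state();print(s['position'],s['wrist_force'])"
```

```text
[ 0.61711025 -0.06024731  0.09373609] [ 0.06566349  1.0843322  -3.7046704 ]
```

Request:
{"op": "step_arm", "data": {
  "series": [
    [-1, 0.001, 0, 0, 0, 0, 0],
    [-1, 0.001, 0, 0, 0, 0, 0]
  ]
}}

```text
time_s: 6.82
position: [0.6172, -0.0603, 0.0927]
tool_rot: [-7.9, 90.0, -11.5]
wrist_force: [-0.1, 0.4, -4.1]
width: 0.027
```

Request:
{"op": "step_arm", "data": {
  "series": [
    [-1, 0.001, 0, 0, 0, 0, 0],
    [-1, 0.001, 0, 0, 0, 0, 0]
  ]
}}

```text
time_s: 7.08
position: [0.6172, -0.0602, 0.0927]
tool_rot: [-10.1, 90.0, -13.8]
wrist_force: [-3.0, 0.5, 4.9]
width: 0.0268
```

Contact: the vertical force flipped to +4.9 N. Open and rise.

Request:
{"op": "step_arm", "data": {
  "series": [
    [0.3, 0, 0, 0, 0, 0, 0],
    [0.3, 0, 0, 0, 0, 0, 0],
    [0.3, 0, 0, 0, 0, 0, 0],
    [0.3, 0, 0, 0, 0, 0, 0],
    [1, -0.03, 0, 0, 0, 0, 0],
    [1, -0.07, 0, 0, 0, 0, 0],
    [1, -0.11, 0, 0, 0, 0, 0],
    [1, -0.11, 0, 0, 0, 0, 0]
  ]
}}

```text
time_s: 8.07
position: [0.6192, -0.0605, 0.2051]
tool_rot: [-2.7, 89.6, -6.3]
wrist_force: [-0.1, -0.0, -0.3]
width: 0.0875
```

```bash
python3 -c "
from plan import *
plan([.431,-.0055,.20],15.3)"
```

```text
ang 15.3 shift [ 0.0039  0.0429 -0.1914] turn [-18.95   0.37   0.08]
ang 195.3 shift [ 0.0039  0.0429 -0.1914] turn [ 1.6105e+02  1.1000e-01 -5.2000e-01]
```

Request:
{"op": "step_arm", "data": {
  "series": [
    [1, 0, 0.043, -0.19, -19, 0, 0],
    [1, 0, 0.043, -0.19, -19, 0, 0],
    [1, 0, 0.043, -0.19, -19, 0, 0],
    [1, 0, 0.043, -0.19, -19, 0, 0],
    [1, 0, 0.043, -0.19, -19, 0, 0],
    [1, 0, 0.043, -0.19, -19, 0, 0],
    [1, 0, 0.043, -0.19, -19, 0, 0]
  ]
}}

```text
time_s: 8.95
position: [0.4315, -0.0055, 0.2016]
tool_rot: [-22.9, 90.0, -7.5]
wrist_force: [-0.6, 0.7, -0.3]
width: 0.0878
```

Run:
```python
from m import *
from plan import *
plan([.431,-.0055,.049],15.3)
for n in('top','side'):
    grab(n,n+'2');P,c,u,v=cloud(n,n+'2')
    for k,(x,y),r,H in(('med',(.617,-.06),.045,.11),('small',(.613,-.12),.03,.096),('large',(.43,-.006),.06,.064)):
        ok=(c[:,2]-c[:,0]>40)&(np.hypot(P[:,0]-x,P[:,1]-y)<r)&(abs(P[:,2]-H)<.004)
        print(n,k,ok.sum(),rect(P,ok) if ok.sum()>20 else '')
```

```text
ang 15.3 shift [ 0.1526  0.0002 -0.0005] turn [0.03 0.02 0.01]
ang 195.3 shift [ 0.1526  0.0002 -0.0005] turn [-1.7997e+02 -2.0000e-02  4.0000e-02]
top med 283 (array([617.2, -59.2]), array([57.7, 27.3]), 86.4, np.int64(283))
top small 183 (array([ 613.8, -120.6]), array([43.4, 24.1]), 86.8, np.int64(183))
top large 54 (array([413.7,  22.1]), array([11.8, 17.2]), 9.5, np.int64(54))
side med 185 (array([617.3, -56.9]), array([59.1, 26.9]), 85.8, np.int64(185))
side small 55 (array([ 613.1, -123.7]), array([37.7, 22.8]), 88.9, np.int64(55))
side large 357 (array([430.8,  -5.9]), array([32.1, 81.8]), 13.9, np.int64(357))
```

View pics/side2.png

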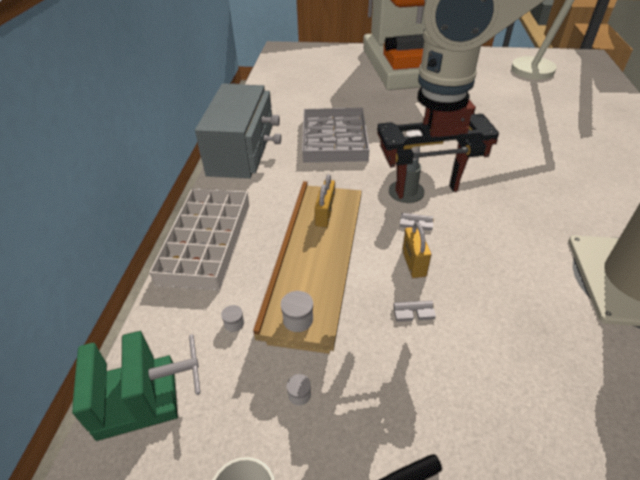

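The side view shows the medium upright next to the small one on the shelf at (325,205). The gripper is over the large padlock at (416,250). Measured medium–small spacing is 61 mm. Now grasp the large one.

Request:
{"op": "step_arm", "data": {
  "series": [
    [1, 0.05, 0, 0, 0, 0, 0],
    [1, 0.1, 0, 0, 0, 0, 0],
    [1, 0.135, 0, 0, 0, 0, 0],
    [1, 0.152, 0, 0, 0, 0, 0],
    [1, 0.152, 0, 0, 0, 0, 0],
    [-1, 0.152, 0, 0, 0, 0, 0],
    [-1, 0.152, 0, 0, 0, 0, 0],
    [-1, 0.152, 0, 0, 0, 0, 0],
    [-1, 0.152, 0, 0, 0, 0, 0],
    [-1, 0.152, 0, 0, 0, 0, 0],
    [-1, 0.152, 0, 0, 0, 0, 0],
    [-1, 0.152, 0, 0, 0, 0, 0]
  ]
}}

```text
time_s: 10.55
position: [0.4302, -0.0053, 0.0497]
tool_rot: [172.9, 90.0, -171.7]
wrist_force: [-1.1, -0.9, 2.9]
width: 0.0321
```

Request:
{"op": "step_arm", "data": {
  "series": [
    [-1, 0, 0, 0, 0, 0, 0],
    [-1, 0, 0, 0, 0, 0, 0],
    [-1, -0.015, 0, 0, 0, 0, 0],
    [-1, -0.04, 0, 0, 0, 0, 0],
    [-1, -0.075, 0, 0, 0, 0, 0],
    [-1, -0.115, 0, 0, 0, 0, 0],
    [-1, -0.15, 0, 0, 0, 0, 0],
    [-1, -0.17, 0, 0, 0, 0, 0],
    [-1, -0.17, 0, 0, 0, 0, 0]
  ]
}}

```text
time_s: 11.68
position: [0.4307, -0.0052, 0.2212]
tool_rot: [-17.2, 89.8, -1.9]
wrist_force: [1.2, 0.0, -5.0]
width: 0.0323
```

```bash
python3 -c "
from plan import *
plan([.621,.0194,.219],-3.7)"
```

```text
ang -3.7 shift [ 0.0029 -0.0266  0.19  ] turn [19.05  0.19  0.03]
ang 176.3 shift [ 0.0029 -0.0266  0.19  ] turn [-1.6095e+02 -4.0000e-02  2.7000e-01]
```

Request:
{"op": "step_arm", "data": {
  "series": [
    [-1, 0, -0.002, 0.015, 3, 0, 0],
    [-1, 0, -0.006, 0.045, 8, 0, 0],
    [-1, 0, -0.013, 0.085, 14, 0, 0],
    [-1, 0, -0.019, 0.125, 19, 0, 0],
    [-1, 0, -0.024, 0.16, 19, 0, 0],
    [-1, 0, -0.0265, 0.183, 19, 0, 0],
    [-1, 0, -0.0265, 0.19, 19, 0, 0],
    [-1, 0, -0.0265, 0.19, 19, 0, 0],
    [-1, 0, -0.0265, 0.19, 19, 0, 0]
  ]
}}

```text
time_s: 12.8
position: [0.6191, 0.0194, 0.2191]
tool_rot: [-174.0, 89.9, -177.7]
wrist_force: [-0.4, 0.6, -5.3]
width: 0.0325
```

Run:
```python
from m import *
from plan import *
plan([.621,.0194,.111],-3.7)
grab('side','side3');P,c,u,v=cloud('side','side3')
ok=(c[:,2]-c[:,0]>40)&(np.hypot(P[:,0]-.621,P[:,1]-.019)<.06)&(P[:,2]>.15)&(P[:,2]<.24)
Q=P[ok];print(ok.sum(),np.percentile(Q,[1,99],axis=0).round(4))
```

```text
ang -3.7 shift [0.1081 0.0002 0.002 ] turn [ 0.05 -0.1   0.01]
ang 176.3 shift [0.1081 0.0002 0.002 ] turn [-1.7995e+02 -2.0000e-02 -1.6000e-01]
1048 [[ 0.5953 -0.0084  0.1713]
 [ 0.6389  0.0603  0.2361]]
```

Request:
{"op": "step_arm", "data": {
  "series": [
    [-1, 0.02, 0, 0.001, 0, 0, 0],
    [-1, 0.05, 0, 0.001, 0, 0, 0],
    [-1, 0.08, 0, 0.001, 0, 0, 0],
    [-1, 0.096, 0, 0.001, 0, 0, 0],
    [-1, 0.103, 0, 0.001, 0, 0, 0],
    [-1, 0.106, 0, 0.001, 0, 0, 0],
    [-1, 0.107, 0, 0.001, 0, 0, 0],
    [-1, 0.108, 0, 0.001, 0, 0, 0],
    [-1, 0.108, 0, 0.001, 0, 0, 0]
  ]
}}

```text
time_s: 13.98
position: [0.6217, 0.0194, 0.1121]
tool_rot: [2.3, 90.0, -1.3]
wrist_force: [0.5, 0.5, -5.5]
width: 0.0319
```

Request:
{"op": "step_arm", "data": {
  "series": [
    [-1, 0.001, 0, 0, 0, 0, 0],
    [-1, 0.001, 0, 0, 0, 0, 0]
  ]
}}

```text
time_s: 14.22
position: [0.6215, 0.0194, 0.1107]
tool_rot: [-42.6, 90.0, -46.3]
wrist_force: [-0.1, -0.7, -5.9]
width: 0.032
```

Request:
{"op": "step_arm", "data": {
  "series": [
    [-1, 0.001, 0, 0, 0, 0, 0],
    [-1, 0.001, 0, 0, 0, 0, 0]
  ]
}}

```text
time_s: 14.48
position: [0.6216, 0.0194, 0.1098]
tool_rot: [2.1, 90.0, -1.5]
wrist_force: [-0.7, -0.1, -4.9]
width: 0.0323
```

Request:
{"op": "step_arm", "data": {
  "series": [
    [-1, 0.001, 0, 0, 0, 0, 0],
    [-1, 0.001, 0, 0, 0, 0, 0]
  ]
}}

```text
time_s: 14.72
position: [0.6216, 0.0194, 0.1097]
tool_rot: [3.0, 90.0, -0.7]
wrist_force: [-4.0, 0.1, 5.1]
width: 0.032
```

Contact. Release and rise.

Request:
{"op": "step_arm", "data": {
  "series": [
    [0.3, 0, 0, 0, 0, 0, 0],
    [0.3, 0, 0, 0, 0, 0, 0],
    [0.3, 0, 0, 0, 0, 0, 0],
    [0.3, 0, 0, 0, 0, 0, 0],
    [1, -0.03, 0, 0, 0, 0, 0],
    [1, -0.07, 0, 0, 0, 0, 0],
    [1, -0.12, 0, 0, 0, 0, 0],
    [1, -0.16, 0, 0, 0, 0, 0],
    [1, -0.16, 0, 0, 0, 0, 0]
  ]
}}

```text
time_s: 15.85
position: [0.6235, 0.0195, 0.2725]
tool_rot: [4.6, 89.6, 0.9]
wrist_force: [-0.5, -0.7, -1.5]
width: 0.0879
```

Run:
```python
from m import *
from plan import *
plan([.440,-.238,.26],-3.7)
for n in('top','side'):
    grab(n,n+'4');P,c,u,v=cloud(n,n+'4')
    for k,(x,y),r,H in(('large',(.621,.02),.06,.124),('med',(.617,-.06),.045,.11),('tin',(.632,.1975),.035,.104)):
        ok=((c[:,2]-c[:,0]>40)|(k=='tin'))&(np.hypot(P[:,0]-x,P[:,1]-y)<r)&(abs(P[:,2]-H)<.004)
        print(n,k,ok.sum(),rect(P,ok) if ok.sum()>20 else '')
    for H in(.1,.12,.135,.154):
        ok=(np.hypot(P[:,0]-.44,P[:,1]+.238)<.03)&(abs(P[:,2]-H)<.004); print('can',H,rect(P,ok) if ok.sum()>10 else ok.sum())
    p=np.load(f'pics/{n}4.npz')['p']
```

```text
ang -3.7 shift [ 0.0112 -0.2686 -0.1668] turn [ 0.05  0.4  -0.03]
ang 176.3 shift [ 0.0112 -0.2686 -0.1668] turn [-1.7995e+02  5.0000e-02  6.3000e-01]
top large 0 
top med 0 
top tin 554 (array([631.9, 197.2]), array([50., 49.]), 3.0, np.int64(554))
can 0.1 (array([ 438.6, -226. ]), array([32.7, 12. ]), 8.8, np.int64(33))
can 0.12 (array([ 438.4, -226.3]), array([31.9, 12.6]), 11.5, np.int64(29))
can 0.135 (array([ 439.8, -226.2]), array([31.4, 11.3]), 2.4, np.int64(22))
can 0.154 (array([ 440.4, -238.1]), array([33.9, 34.1]), 88.1, np.int64(291))
side large 373 (array([621.2,  19.8]), array([80.9, 31.9]), 84.7, np.int64(373))
side med 113 (array([616.8, -61.5]), array([50.1, 26.3]), 87.9, np.int64(113))
side tin 685 (array([632.5, 197.3]), array([49.9, 51.9]), 40.8, np.int64(685))
can 0.1 (array([ 441.6, -226.4]), array([16.3, 33.6]), 83.5, np.int64(55))
can 0.12 (array([ 441.6, -227.3]), array([16.5, 32.9]), 83.6, np.int64(55))
can 0.135 (array([ 441.6, -226.2]), array([17.8, 32.8]), 82.4, np.int64(54))
can 0.154 (array([ 440.4, -237. ]), array([36.1, 31.8]), 88.8, np.int64(131))
```

Request:
{"op": "step_arm", "data": {
  "series": [
    [1, 0.011, -0.268, -0.166, 0, 0, 0],
    [1, 0.011, -0.268, -0.166, 0, 0, 0],
    [1, 0.011, -0.268, -0.166, 0, 0, 0],
    [1, 0.011, -0.268, -0.166, 0, 0, 0],
    [1, 0.011, -0.268, -0.166, 0, 0, 0],
    [1, 0.011, -0.268, -0.166, 0, 0, 0],
    [1, 0.011, -0.268, -0.166, 0, 0, 0],
    [1, 0.011, -0.268, -0.166, 0, 0, 0]
  ]
}}

```text
time_s: 16.95
position: [0.4393, -0.2364, 0.2571]
tool_rot: [137.5, 89.9, 134.0]
wrist_force: [0.2, -0.8, -0.1]
width: 0.0879
```

```bash
python3 -c "
from plan import *
plan([.4404,-.2378,.115],-3.7); print(arm.state()['joint_positions'].round(1))"
```

```text
ang -3.7 shift [ 0.1421 -0.0014  0.0013] turn [ 0.14 -0.04 -0.04]
ang 176.3 shift [ 0.1421 -0.0014  0.0013] turn [-1.7986e+02  6.0000e-02 -6.0000e-02]
[-29.7  12.5 108.2   0.   59.3 -26.1]
```

Request:
{"op": "step_arm", "data": {
  "series": [
    [1, 0.03, -0.0015, 0.001, 0, 0, 0],
    [1, 0.08, -0.0015, 0.001, 0, 0, 0],
    [1, 0.12, -0.0015, 0.001, 0, 0, 0],
    [1, 0.14, -0.0015, 0.001, 0, 0, 0],
    [1, 0.14, -0.0015, 0.001, 0, 0, 0],
    [-1, 0.14, -0.0015, 0.001, 0, 0, 0],
    [-1, 0.14, -0.0015, 0.001, 0, 0, 0],
    [-1, 0.14, -0.0015, 0.001, 0, 0, 0],
    [-1, 0.14, -0.0015, 0.001, 0, 0, 0],
    [-1, 0.14, -0.0015, 0.001, 0, 0, 0],
    [-1, 0.14, -0.0015, 0.001, 0, 0, 0],
    [-1, 0.14, -0.0015, 0.001, 0, 0, 0]
  ]
}}

```text
time_s: 18.45
position: [0.4398, -0.2391, 0.1177]
tool_rot: [-30.9, 90.0, -34.5]
wrist_force: [-0.6, -0.4, 1.2]
width: 0.0336
```

Request:
{"op": "step_arm", "data": {
  "series": [
    [-1, 0, 0, 0, 0, 0, 0],
    [-1, -0.015, 0, 0, 0, 0, 0],
    [-1, -0.04, 0, 0, 0, 0, 0],
    [-1, -0.075, 0, 0, 0, 0, 0],
    [-1, -0.115, 0, 0, 0, 0, 0],
    [-1, -0.15, 0, 0, 0, 0, 0],
    [-1, -0.175, 0, 0, 0, 0, 0],
    [-1, -0.18, 0, 0, 0, 0, 0],
    [-1, -0.18, 0, 0, 0, 0, 0]
  ]
}}

```text
time_s: 19.58
position: [0.4393, -0.2388, 0.2975]
tool_rot: [157.5, 90.0, 153.8]
wrist_force: [-0.5, 0.2, -2.1]
width: 0.033
```

Run:
```python
from m import *
from plan import *
plan([.6254,.0867,.296],-3.7)
for n in('top','side'):
    grab(n,n+'5');P,c,u,v=cloud(n,n+'5');s=arm.state()['position']
    for H in(.20,.22,.24,.26):
        ok=(np.hypot(P[:,0]-.44,P[:,1]+.238)<.028)&(abs(P[:,2]-H)<.006)
        if ok.sum()>10:
            Q=P[ok];A=np.c_[2*Q[:,:2],np.ones(len(Q))];x=np.linalg.lstsq(A,(Q[:,:2]**2).sum(1),rcond=None)[0];print(n,H,len(Q),x[:2].round(4),np.sqrt(x[2]+x[0]**2+x[1]**2).round(4))
    ok=(np.hypot(P[:,0]-.44,P[:,1]+.238)<.03)&(P[:,2]>.12); print('zmin',P[ok,2].min() if ok.any() else None)
p=cv2.imread('pics/side5.png')[0:280,240:560];cv2.imwrite('pics/side5c.png',cv2.resize(p,None,fx=2,fy=2))
```

```text
ang -3.7 shift [0.0015 0.3367 0.165 ] turn [ 0.05 -0.01 -0.  ]
ang 176.3 shift [0.0015 0.3367 0.165 ] turn [-1.7995e+02  0.0000e+00 -1.0000e-02]
top 0.2 33 [ 0.4396 -0.238 ] 0.0171
top 0.22 50 [ 0.4397 -0.2381] 0.0178
top 0.24 43 [ 0.4397 -0.238 ] 0.0178
top 0.26 47 [ 0.4397 -0.2381] 0.0177
zmin 0.1838654343696582
side 0.2 90 [ 0.4394 -0.2358] 0.0153
side 0.22 99 [ 0.439  -0.2369] 0.0165
side 0.24 104 [ 0.4389 -0.2368] 0.0163
side 0.26 108 [ 0.4391 -0.2371] 0.0167
zmin 0.1843104980377133
```

View pics/side5c.png

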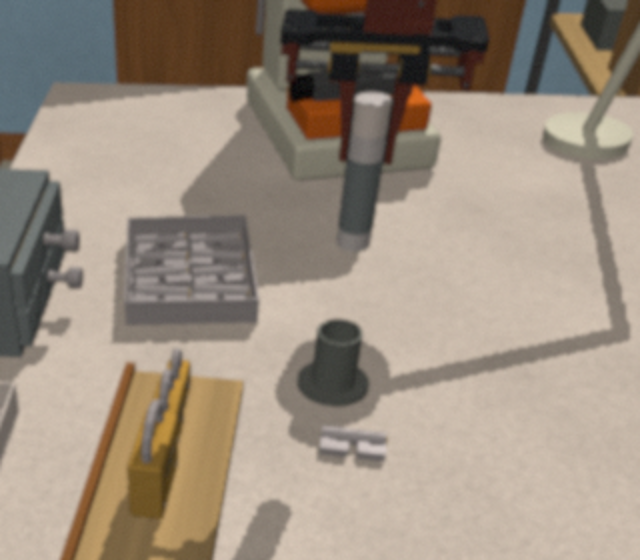

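Crop: the can hangs vertically at (360,170) above the empty holder at (337,360), held by the cap. Carry it to the row.

Request:
{"op": "step_arm", "data": {
  "series": [
    [-1, 0, 0.02, 0.01, 0, 0, 0],
    [-1, 0, 0.05, 0.025, 0, 0, 0],
    [-1, 0, 0.09, 0.044, 0, 0, 0],
    [-1, 0, 0.135, 0.066, 0, 0, 0],
    [-1, 0, 0.18, 0.088, 0, 0, 0],
    [-1, 0, 0.225, 0.11, 0, 0, 0],
    [-1, 0, 0.27, 0.132, 0, 0, 0],
    [-1, 0, 0.305, 0.15, 0, 0, 0],
    [-1, 0, 0.328, 0.161, 0, 0, 0],
    [-1, 0, 0.336, 0.165, 0, 0, 0],
    [-1, 0, 0.336, 0.165, 0, 0, 0],
    [-1, 0, 0.336, 0.165, 0, 0, 0]
  ]
}}

```text
time_s: 21.18
position: [0.6252, 0.0847, 0.2976]
tool_rot: [-144.2, 90.0, -147.9]
wrist_force: [-0.2, -0.4, -0.6]
width: 0.0333
```

Run:
```python
from m import *
from plan import *
plan([.6254,.0867,.175],-3.7)
for n in('top','side'):
    grab(n,n+'6');P,c,u,v=cloud(n,n+'6')
    for H in(.20,.22,.24,.26):
        ok=(np.hypot(P[:,0]-.6254,P[:,1]-.0867)<.028)&(abs(P[:,2]-H)<.006)
        if ok.sum()>10:
            Q=P[ok];A=np.c_[2*Q[:,:2],np.ones(len(Q))];x=np.linalg.lstsq(A,(Q[:,:2]**2).sum(1),rcond=None)[0];print(n,H,len(Q),x[:2].round(4),np.sqrt(x[2]+x[0]**2+x[1]**2).round(4))
```

```text
ang -3.7 shift [1.226e-01 2.100e-03 1.000e-04] turn [-0.01 -0.03  0.02]
ang 176.3 shift [1.226e-01 2.100e-03 1.000e-04] turn [1.7999e+02 4.0000e-02 5.0000e-02]
side 0.2 121 [0.6254 0.0847] 0.0171
side 0.22 137 [0.6252 0.0853] 0.0173
side 0.24 147 [0.6251 0.0851] 0.0173
side 0.26 149 [0.625  0.0852] 0.0172
```

Request:
{"op": "step_arm", "data": {
  "series": [
    [-1, 0.02, 0.001, 0, 0, 0, 0],
    [-1, 0.05, 0.001, 0, 0, 0, 0],
    [-1, 0.085, 0.001, 0, 0, 0, 0],
    [-1, 0.108, 0.001, 0, 0, 0, 0],
    [-1, 0.118, 0.001, 0, 0, 0, 0],
    [-1, 0.122, 0.001, 0, 0, 0, 0],
    [-1, 0.124, 0.001, 0, 0, 0, 0],
    [-1, 0.124, 0.001, 0, 0, 0, 0]
  ]
}}

```text
time_s: 22.28
position: [0.6262, 0.0868, 0.1744]
tool_rot: [11.3, 89.9, 7.7]
wrist_force: [0.8, -0.1, -0.8]
width: 0.0334
```

Request:
{"op": "step_arm", "data": {
  "series": [
    [-1, 0.001, 0, 0, 0, 0, 0],
    [-1, 0.001, 0, 0, 0, 0, 0]
  ]
}}

```text
time_s: 22.52
position: [0.6259, 0.0869, 0.1729]
tool_rot: [7.9, 90.0, 4.3]
wrist_force: [-0.5, -0.8, -1.4]
width: 0.0334
```

Request:
{"op": "step_arm", "data": {
  "series": [
    [-1, 0.001, 0, 0, 0, 0, 0],
    [-1, 0.001, 0, 0, 0, 0, 0]
  ]
}}

```text
time_s: 22.78
position: [0.6259, 0.0868, 0.1718]
tool_rot: [12.2, 90.0, 8.6]
wrist_force: [0.0, 0.5, 0.1]
width: 0.0334
```

Request:
{"op": "step_arm", "data": {
  "series": [
    [-1, 0.0007, 0, 0, 0, 0, 0],
    [-1, 0.0007, 0, 0, 0, 0, 0]
  ]
}}

```text
time_s: 23.02
position: [0.6261, 0.0869, 0.1718]
tool_rot: [12.2, 90.0, 8.5]
wrist_force: [-0.3, 0.5, 5.3]
width: 0.0334
```

Contact (+5.3 N). Release, rise, back away, and check.

Request:
{"op": "step_arm", "data": {
  "series": [
    [0.3, 0, 0, 0, 0, 0, 0],
    [0.3, 0, 0, 0, 0, 0, 0],
    [0.3, 0, 0, 0, 0, 0, 0],
    [0.3, 0, 0, 0, 0, 0, 0],
    [0.3, -0.03, 0, 0, 0, 0, 0],
    [0.3, -0.07, 0, 0, 0, 0, 0],
    [0.3, -0.11, 0, 0, 0, 0, 0],
    [0.3, -0.13, 0, -0.05, 0, 0, 0],
    [0.3, -0.13, 0, -0.11, 0, 0, 0],
    [0.3, -0.13, 0, -0.17, 0, 0, 0],
    [0.3, -0.13, 0, -0.23, 0, 0, 0],
    [0.3, -0.13, 0, -0.23, 0, 0, 0]
  ]
}}

```text
time_s: 24.52
position: [0.3925, 0.1012, 0.3008]
tool_rot: [-166.9, 89.9, -170.4]
wrist_force: [1.1, 0.9, -0.6]
width: 0.0569
```

Run:
```python
from m import *
s=arm.state();print(s['time_s'],s['position'],s['wrist_force'])
for n in('top','side'):
    p,_=grab(n,n+'7');P,c,u,v=cloud(n,n+'7')
    for k,(x,y),r,H in(('small',(.613,-.12),.03,.096),('med',(.617,-.06),.045,.11),('large',(.621,.02),.055,.124),('can',(.626,.087),.03,.21),('tin',(.632,.1975),.035,.104)):
        ok=((c[:,2]-c[:,0]>40)|(k in('tin','can')))&(np.hypot(P[:,0]-x,P[:,1]-y)<r)&(abs(P[:,2]-H)<.004)
        print(n,k,ok.sum(),rect(P,ok) if ok.sum()>20 else '',np.median(P[ok,2]))
a=cv2.resize(cv2.imread('pics/top7.png')[150:300,200:440],(800,500));cv2.imwrite('pics/top7c.png',a)
```

```text
24.525 [0.3925204  0.10124618 0.30075962] [ 1.08299685  0.94175411 -0.60534747]
top small 175 (array([ 612.9, -121.1]), array([42.1, 24. ]), 87.8, np.int64(175)) 0.09581725931884172
top med 288 (array([617. , -52.9]), array([70.3, 29.1]), 89.6, np.int64(288)) 0.10989022148969026
top large 496 (array([621. ,  18.9]), array([79.4, 32.3]), 84.7, np.int64(496)) 0.12407177326442019
top can 312 (array([626.3,  87.4]), array([34. , 32.3]), 1.4, np.int64(312)) 0.2099828001673782
top tin 544 (array([631.8, 197.2]), array([50.4, 49.2]), 2.3, np.int64(544)) 0.1041623859733321
side small 58 (array([ 613.4, -122.4]), array([39.7, 23.3]), 86.8, np.int64(58)) 0.09446995259974691
side med 118 (array([616.8, -61.4]), array([51. , 26.2]), 86.5, np.int64(118)) 0.10879415516213334
side large 181 (array([613.1,  18.4]), array([78.4, 17. ]), 86.6, np.int64(181)) 0.12276688449486324
side can 258 (array([626. ,  88.3]), array([33.3, 33.2]), 7.3, np.int64(258)) 0.20892571566677048
side tin 685 (array([632.4, 197.5]), array([51.9, 51. ]), 80.1, np.int64(685)) 0.10250316982178123
```

View pics/top7c.png

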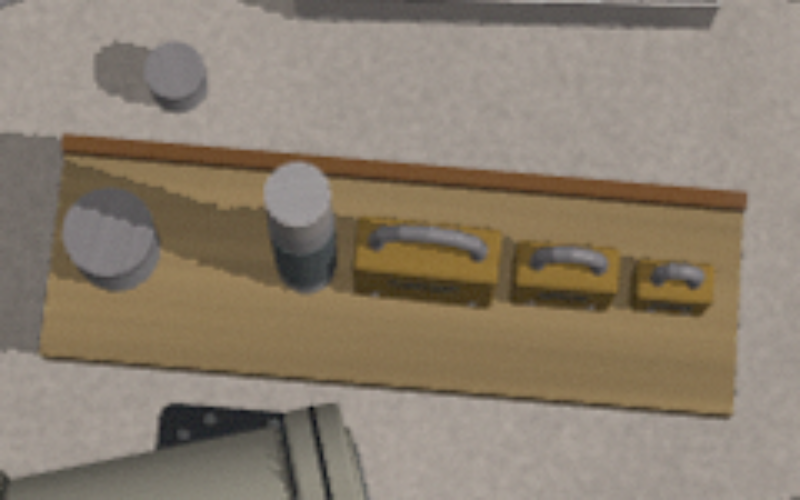

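View pics/side7.png

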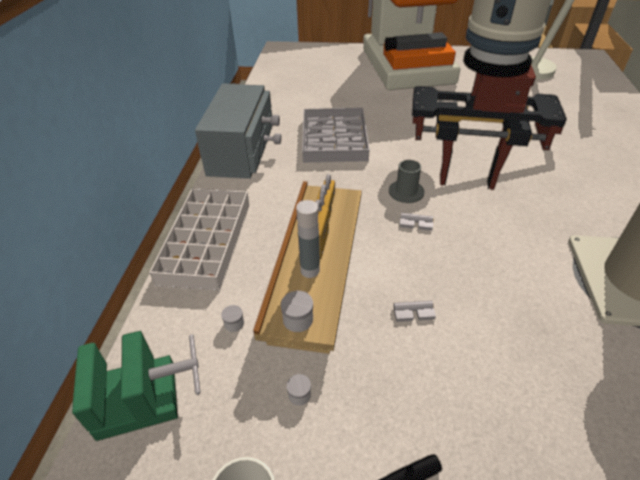

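Both views show the row standing upright in order: in the top crop small (672,285), medium (566,272), large (430,255), can (300,230). The tin (110,235) is unmoved, and the gripper is clear.

```bash
python3 -c "
from cell import arm
print(arm.finish_job())"
```

```text
the job is handed in; nothing more can be done
None
```

The padlock set is on the shelf and the job is handed in, at about 24.7 s of the 72 s allowed. The row runs small padlock, medium, large, can. I lowered each piece slowly until the wrist force showed contact before opening the fingers.

**Spacing:** the final camera check gave these centre distances:

| Pair | Measured | Limit |
|---|---|---|
| Small to medium | about 61 mm | 76 mm |
| Medium to large | about 79 mm | 94 mm |
| Large to can | about 68 mm | 82.5 mm |

**Position:** the placed pieces are within about 2 mm of the board's centre line. The padlocks are square to the board within about 2–3°, everything stands upright, and the gripper is clear of it all.

**Small padlock and tin:** neither moved beyond the measuring noise of about 1–2 mm.

**Disagreements between checks:**
- The side camera reads heights about 1.5 mm lower than the top camera.
- In the last check, the medium's fit in the top view (70 mm wide, instead of 58) was spoiled by its neighbours. Its position comes from the earlier clean fit in the top view, and the last side view is consistent with it.
- The large's last side-view fit was partly hidden, so I used the top view for it.

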